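# Take a moisture reading on a carved printing block

### The arm

A 7-joint arm with a two-finger parallel gripper is mounted at the origin on the work surface. World frame = base frame: x ahead of the robot, y to its left, z up, the work surface at z = 0. Lengths are in mm, angles in rad, forces in N, time in s.
With the tool pointing down it reaches from about 400 to 850 mm from the base axis. Payload 10.4 kg.
Tool frame: the origin (TCP) lies at the very end of the fingers, on their centre line; the grasp point (between the pads) lies 19 mm behind it (bot.tcp_to_grasp is the distance from the TCP to the grasp point, in mm); z points along the fingers, y is the line along which they close (so a half turn about z gives the same grasp; the last joint's range is limited). The gripper opens to 85 mm and grips with 20 to 120 N. Pads are 22 mm wide; open, the fingers measure 114 mm over their backs; the gripper's body (76 mm by 85 mm) begins 54 mm behind the grasp point. The pads swing forward as they close: fully open they stand 13 mm farther back than shut.
Start: joints at [-0.023, 0.332, -0.065, 1.46, 0.022, 1.35, -0.088], TCP at [625.021, 0.018, 231.338] pointing down, gripper open.
Joint ranges: [-2.6, 2.6], [-0.5, 2.12], [-1.47, 1.34], [0.16, 2.42], [-1.27, 4.41], [0.06, 2.06], [-2.6, 2.6]. Speed limits (rad/s): [2.22, 2.22, 2.79, 2.79, 3.14, 3.14, 3.14].

### API

Orientations are given as a unit quaternion [w, x, y, z].
In Python, from workcell import bot gives the robot as it stands. The module is installed in compiled form; this text tells all that it offers.
- The arm moves only by the tool jog_arm, never from a script. Its argument "rows" is a list that holds one entry, the list of rows, each a list of 5 numbers: the shift along the tool's x, y, z in m, then the turn about the tool's z in degrees, then the finger opening in m, from 0 to 0.0854. A call has 1 to 20 rows; each row is the pose to reach, as a shift and turn from the pose commanded when the call began, along the tool's axes at that moment; what a row does not reach only later rows make up. A row lasts 1/10 s, in which the tool goes at most 50 mm and 8.59 degrees, less where a joint would pass 70% of its speed; a pose out of reach is approached as far as the arm can. A call with a gripper value outside its range is refused whole. The fingers move at their own pace and stop on an object; "newtons" is the grip in N (left out, the last holds). Time passes only in rows, so rows that repeat a pose let the fingers close. It gives the time, the measured TCP pose, the force, the opening and the grip force at its end, in the units of the state.
- bot.read_state(): the state, without advancing time (a new reading comes with each control period).
- bot.camera(name): name is "scene" or "side" or "wrist"; returns a dict with "image" (400x640x3 uint8, blue, green, red), "fx", "fy", "cx", "cy" (pixels), "dist_coeffs" ([k1, k2, p1, p2, k3] as OpenCV has them; the pictures are not rectified), "R" (3x3) and "t" (3): a world point X has camera coordinates R X + t. Camera axes: x right, y down, z forward; pixel columns grow to the right and rows downward; lengths in mm; the calibration is good to about 2 mm. A picture is of the moment at which its call begins. There is no depth.
- bot.job_done(): hands the job in; it is judged then, once.
Trained networks look in the newest picture that a camera, given by its name, has taken for a name from the list of things; names that differ only in an ending like _2 or _b are one class to them, and where a whole thing is asked for, a point or a joint stands for the part that bears it (a point fixed in the world has none). Each returns a list of dicts, best first, with "p" (0 to 1); they miss things now and then, are a little off and sometimes report something else, mostly with a low value. They report only what shows in the picture. A call takes as long as a camera call. They do not tell look-alikes from the thing itself.
- bot.recognise(name, camera): "location" ([x, y, z] in mm, in the coordinates of the camera as it stood for that picture, good to about 4 mm: the middle of the surface that is visible of it).
- bot.cut_out(name, camera): "mask" (400x640 bool, what is visible of it).
- bot.place_of(name, camera): "location" ([x, y, z] in mm, in the coordinates of the camera as it stood for that picture, good to about 4 mm: a listed point, or the origin of a listed thing).
The state is a dict: "t": time; "q": joint angles; "qd": joint speeds; "joint_torque": joint torques, N m; "tcp_pos": TCP position; "tool_rot": TCP orientation; "contact_force": force on the tool from outside, world axes, zero at the start; "ft_torque": the same for the moment, N m; "grip_width": opening from 0.0 (shut) to 1.0 (fully open); "gripper_force": force on a finger pad.
Only numpy, scipy, OpenCV 4.12 (cv2) and the standard library are available. Lean on these libraries where they do the work, as an engineer would, in place of code of your own. Each camera call takes 0.05 s, during which the arm holds its last target. There are 200 camera calls.

### The job

Lift the pen-shaped moisture meter out of its fork stand and take a reading on the plain round medallion in the middle of the flower-carved printing block on its slanted rest: hold the meter square to the sloping face, with its spring nose on the middle of the medallion and pushed about half-way in, steady for two seconds; feel for the face and press gently, never driving the nose home hard. Then hang the meter upright in the fork again by its collar and let go, leaving the leaf-carved block, the little stamp and the jar alone.

Things in the scene. Friction and masses are not known exactly. Their poses are not given: they have to be found in the camera images.
- meter: Pen-type moisture meter, 170 g, hanging upright in the fork. Origin: centre of the underside of its black collar, a disc 42 mm across and 6 mm thick; z up along its axis. Below it a steel stem, 14 mm thick, to z = -98 mm, then a spring nose 9 mm thick with an 11 mm foot, ending at z = -114 mm. The collar keeps the meter on the prongs.
- meter_grip (a point): Middle of the meter's grey flat-sided grip, 42 mm above meter's origin on its axis; axes as meter. The grip is 30 mm along x, 24 mm along y, 74 mm tall. Taken from above across the 24 mm (fingers closing along y), the meter is in line with the fingers.
- tip (a point): Centre of the foot of the meter's spring nose, 114 mm below meter's origin while the nose is out; axes as meter; moves with the nose. The nose goes in along the axis by up to 10 mm: it gives at 1 N, takes about 4.5 N half-way in and 8 N at its end stop.
- stand: Dark steel fork stand, fixed. Origin on the table under the hanging meter; x from the fork's open mouth to its back post, z up. Base 120 x 100 x 12 mm. Two level prongs, 16 mm wide, 8 mm thick, tops at 145 mm, run from x = -28 to 44 mm, with a slot 22 mm wide between them, open at -x. Post at x = 42 to 58 mm, no higher than the prongs.
- seat (a point): Point midway between the prongs at the level of their tops, 145 mm high: meter's origin lies here when the meter hangs in the fork. Axes as stand.
- rest_flower: Slanted rest with the flower block, fixed; foot 160 x 130 mm, origin under its centre, x away from the low edge, z up. Its plywood board, 150 x 112 mm, slopes 29 to 36 degrees. On it a round dark-wood block, 106 mm in diameter, with eight carved petals round a plain round medallion 28 mm in diameter; both end in one plane, the ground between is 6 mm lower.
- rest_flower_mark (a point): Point on the board's upper surface straight beneath the middle of the medallion. z is square to the board, out of the carved face; x up the slope; y across. The medallion is parallel to the board and lies on this z axis somewhere from 26 to 40 mm above the mark: blocks differ in thickness and this is not measured, so feel for it.
- rest_leaf: The same kind of slanted rest with a rectangular block, 114 x 90 mm, carved with a stem and leaves: not to be touched. Origin and axes as rest_flower; no part is higher than 175 mm.
- stamp: Bystander: small round wooden stamp, 52 mm in diameter, 62 mm tall with its knob, loose on the table. Origin under its centre.
- jar: Bystander: jar with metal cap, 60 mm in diameter, 75 mm tall, loose on the table. Origin under its centre.
There are look-alikes about, which are no part of the job. What is shaped like the rest_flower but pink is not meant. There is more than one size of the meter; the job needs the middle-sized.

How it is judged (in metres and radians):
On the way, in this order (a step that is already met when the one before it is completed fails the run):
1. the meter, held by the fingers, is out of the fork: its collar more than 50 mm from its seat (distance between meter and seat above 0.05 m and contact force between the fingers and meter above 1 N), for 0.1 s.
2. reading for 1.8 s: held meter's nose within 8 mm (x, y) of the medallion's centre, within 9 degrees of square, pressed with 2.5 to 7 N, slower than 20 mm/s (x of tip in the frame of rest_flower_mark between -0.008 and 0.008 m and y of tip in the frame of rest_flower_mark between -0.008 and 0.008 m and angle between the z axis of meter and the z axis of rest_flower_mark, either way round below 0.157 rad and contact force between meter and rest_flower between 2.5 and 7 N and linear speed of meter below 0.02 m/s and contact force between the fingers and meter above 1 N), for 1.8 s.
At the end, for the whole second after the job is handed in: The meter hangs at rest in the fork again: its collar on the prongs, within 14 mm of its seat and 4 mm of its height, upright within 6 degrees, let go (distance between meter and seat below 0.014 m and z of meter in the frame of seat between -0.004 and 0.004 m and angle between meter's own z axis and vertical below 0.1 rad and linear speed of meter below 0.02 m/s and contact force between meter and stand above 0.5 N); the robot touches nothing.
It fails at once if the meter is driven against the flower block or its rest with more than 15 N (contact force between meter and rest_flower above 15 N).
It fails at once if the leaf block or its rest is touched (over 1 N) (contact force between any of meter, the arm, the fingers and rest_leaf above 1 N).
It fails at once if the stamp or the jar is shifted by more than 15 mm (distance of any of stamp, jar from where it was at the start of the episode above 0.015 m).
It also fails if it takes over 54 s, if anything falls off the work surface, if the arm or the gripper's body presses on something with over 40 N, if the wrist force passes 120 N, or if a joint passes its speed limit or range.

## Working session

There is one attempt and no reset: what is moved stays moved. The work goes in short steps, Python scripts to look and compute and a tool call to move; the robot and the scene stay as the last step left them, time stands still between calls to the robot, and variables do not carry over. Pictures are saved under pics/ and viewed, at most 12 in all, crops included, and the job is handed in when it is done.

Besides the shell and the picture viewer there is one more tool, called after "Call:" as name(argument=value, ...) on one line, values as JSON. jog_arm: Moves the arm, as the interface text tells. Its arguments: {"type":"object","properties":{"rows":{"type":"array","items":{"type":"array","items":{"type":"array","items":{"type":"number"}}}},"newtons":{"type":"number"}},"required":["rows"]}

```bash
mkdir -p pics; cat > h.py <<'E'
from workcell import bot
import cv2, numpy as np
from scipy.spatial.transform import Rotation as Ro
def st():
    s=bot.read_state(); q=s['tool_rot']; return s, np.array(s['tcp_pos']), Ro.from_quat([q[1],q[2],q[3],q[0]])
def world(c,p): return np.array(c['R']).T@(np.array(p)-np.array(c['t']))
def proj(c,X):
    u,_=cv2.projectPoints(np.array(X,float).reshape(-1,1,3),cv2.Rodrigues(np.array(c['R']))[0],np.array(c['t'],float),np.array([[c['fx'],0,c['cx']],[0,c['fy'],c['cy']],[0,0,1]]),np.array(c['dist_coeffs'],float)); return u.reshape(-1,2)
def ray(c,uv):
    K=np.array([[c['fx'],0,c['cx']],[0,c['fy'],c['cy']],[0,0,1]]);n=cv2.undistortPoints(np.array(uv,float).reshape(-1,1,2),K,np.array(c['dist_coeffs'],float)).reshape(-1,2)
    R=np.array(c['R']);d=np.c_[n,np.ones(len(n))]@R; return -R.T@np.array(c['t']), d/np.linalg.norm(d,axis=1)[:,None]
E
python3 - <<'E'
from h import *
s,p,r=st();print(s['t'],p,r.as_matrix().round(3).tolist())
ims=[]
for n in ['scene','side']:
    c=bot.camera(n);cv2.imwrite(f'pics/{n}0.png',c['image']);print(n,(-np.array(c['R']).T@np.array(c['t'])).round(),np.array(c['R']).round(2).tolist(), c['fx'])
    for k in ['meter','seat','stand','tip','rest_flower','rest_flower_mark','rest_leaf','stamp','jar']:
        for d in bot.place_of(k,n):
            X=world(c,d['location']);print(n,k,round(d['p'],2),X.round(1),proj(c,X)[0].round())
E
```

```text
0.0 [ 6.24631429e+02 -3.85477150e-03  2.30517655e+02] [[-0.0, 1.0, -0.001], [1.0, 0.0, -0.0], [-0.0, -0.001, -1.0]]
scene [ 955.  -44. 1046.] [[0.17, 0.99, -0.01], [0.86, -0.15, -0.49], [-0.49, 0.08, -0.87]] 393.30940199058836
scene meter 0.68 [469.3 321.4 146.5] [421. 191.]
scene meter 0.68 [323.1 370.9 166.8] [424. 140.]
scene seat 0.74 [468.5 321.1 144.6] [420. 191.]
scene stand 0.91 [471.7 322.1   2.3] [410. 216.]
scene rest_flower 0.72 [ 175.6 -317.8    4.3] [191. 166.]
scene rest_flower 0.64 [ 685.3 -213.6   -2. ] [236. 320.]
scene rest_flower 0.36 [473.4 322.1 147.8] [422. 192.]
scene rest_flower_mark 0.97 [ 679.2 -215.    76.3] [229. 310.]
scene rest_flower_mark 0.8 [ 186.7 -313.2   36. ] [190. 163.]
scene rest_leaf 0.89 [695.7  22.6  -0.7] [325. 308.]
scene jar 0.67 [ 411.9 -299.4   -4.3] [200. 232.]
side [282. 957. 724.] [[-0.98, -0.18, -0.0], [-0.09, 0.51, -0.86], [0.16, -0.84, -0.52]] 451.0501826911024
side meter 0.77 [326.2 370.6 153.8] [355. 300.]
side meter 0.71 [468.5 320.1 150. ] [284. 274.]
side meter 0.64 [456.9 201.5  85.3] [304. 262.]
side seat 0.77 [470.4 319.3 145.7] [283. 275.]
side stand 0.74 [472.8 326.8   1.1] [285. 330.]
side stand 0.57 [468.5 322.1  30.5] [287. 319.]
side tip 0.43 [324.4 367.8   0.6] [353. 356.]
side rest_flower 0.75 [ 172.8 -318.6    2.7] [426. 188.]
side rest_flower 0.65 [ 6.854e+02 -2.159e+02  4.000e-01] [261. 191.]
side rest_flower_mark 0.65 [ 681.4 -212.8   81.5] [260. 169.]
side rest_leaf 0.77 [702.2  22.6   2.1] [230. 234.]
side rest_leaf 0.15 [ 684.6 -213.7    4.1] [261. 190.]
side stamp 0.77 [4.286e+02 2.010e+01 3.000e-01] [329. 244.]
side stamp 0.3 [473.4 321.5 187.8] [280. 258.]
side jar 0.79 [ 407.4 -297.6   -4.5] [352. 187.]
```

View pics/scene0.png

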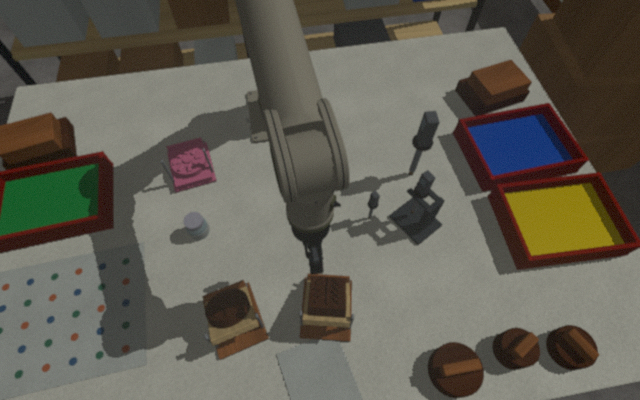

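View pics/side0.png

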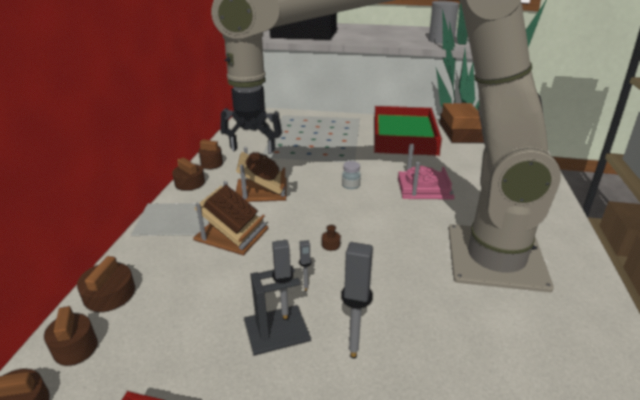

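The scene view shows the middle meter in the fork at (421,191), with the big one at (424,140) and the small one at (373,205). The flower rest is at (236,320), the leaf rest at (325,308) and the pink look-alike at (190,163). In the side view the post is left of the meter, so stand +x is roughly world +x. The moves can't tilt the tool, so I'll have to pivot the meter between the pads. First I'll look at the stand from close by.

Call:
jog_arm(rows=[[[0,0,-0.05,0,0.0854],[0.04,-0.03,-0.1,0,0.0854],[0.08,-0.06,-0.14,0,0.0854],[0.12,-0.08,-0.14,0,0.0854],[0.16,-0.1,-0.14,0,0.0854],[0.2,-0.12,-0.14,0,0.0854],[0.24,-0.14,-0.14,0,0.0854],[0.26,-0.155,-0.14,0,0.0854],[0.26,-0.155,-0.14,0,0.0854],[0.26,-0.155,-0.14,0,0.0854]]])

```text
t: 2.0
tcp_pos: [469.8, 260.3, 371.5]
tool_rot: [0.0, 0.707, 0.708, 0.0]
contact_force: [-0.3, -1.3, -0.2]
grip_width: 0.999
gripper_force: 0.0
```

```bash
python3 - <<'E'
from h import *
s,p,r=st();print(s['t'],p,r.as_matrix().round(3).tolist(),np.round(s['q'],2))
c=bot.camera('wrist');cv2.imwrite('pics/w1.png',c['image']);print((-np.array(c['R']).T@np.array(c['t'])).round(),np.array(c['R']).round(2).tolist(), c['fx'])
for k in ['meter','meter_grip','seat','stand','tip']:
    for d in bot.place_of(k,'wrist'):
        X=world(c,d['location']);print(k,round(d['p'],2),X.round(1),proj(c,X)[0].round())
E
```

```text
2.0 [469.81291896 260.31170708 371.4888328 ] [[-0.001, 1.0, 0.001], [1.0, 0.001, -0.0], [-0.0, 0.001, -1.0]] [-0.35  0.11 -0.27  1.44  0.03  1.59 -0.61]
[469. 331. 514.] [[1.0, 0.0, 0.0], [0.0, -0.96, 0.28], [0.0, -0.28, -0.96]] 280.10603282793113
meter 0.92 [455.4 202.5  84.7] [314. 206.]
meter 0.87 [322.4 366.3 159.2] [198.  90.]
meter 0.73 [473.1 321.6 140. ] [326. 130.]
meter_grip 0.79 [469.9 318.7 186. ] [323. 133.]
meter_grip 0.65 [325.4 368.2 218.1] [175.  82.]
meter_grip 0.64 [452.5 199.4 107.7] [311. 212.]
seat 0.57 [474.2 323.7 144.3] [326. 128.]
stand 0.82 [472.8 325.9  -2.4] [325. 125.]
```

View pics/w1.png

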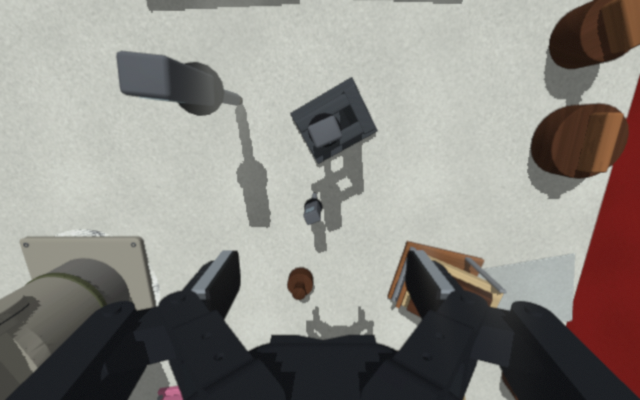

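The wrist view shows the fork base with corners near (291,114), (353,79), (376,130) and (319,164). The meter's grip top is at about (325,131), and the small meter is at (314,210). The stand's yaw is about 28°. I'll compute it, along with the flower rest's yaw from the scene and side images.

```bash
python3 - <<'E'
from h import *
c=bot.camera('wrist')
def on(c,uv,z):
    o,d=ray(c,uv); return np.array([o+e*(z-o[2])/e[2] for e in d])
P=on(c,[(291,114),(353,79),(376,130),(319,164)],12);print(P.round(1).tolist(),P.mean(0).round(1))
for a,b in((0,1),(3,2)): v=P[b]-P[a];print(np.linalg.norm(v),np.degrees(np.arctan2(v[1],v[0])))
G=on(c,[(308,126),(333,115),(342,135),(317,147)],224);print(G.round(1).tolist(),G.mean(0).round(1))
for a,b in((0,1),(3,2)): v=G[b]-G[a];print(np.linalg.norm(v),np.degrees(np.arctan2(v[1],v[0])))
im=cv2.resize(c['image'][60:180,260:400],None,fx=4,fy=4,interpolation=cv2.INTER_CUBIC)
s=bot.camera('scene')['image'][270:370,180:280]; d=bot.camera('side')['image'][130:220,210:330]
s=cv2.resize(s,(400,400),interpolation=cv2.INTER_CUBIC);d=cv2.resize(d,(400,300),interpolation=cv2.INTER_CUBIC)
o=np.zeros((600,800,3),np.uint8);o[:400,:400]=s;o[:300,400:]=d;o[300:600,400:]=cv2.resize(im,(350,300))[:,:].copy() if 0 else cv2.resize(im,(400,300))
cv2.imwrite('pics/mix.png',o)
E
```

```text
[[416.3, 342.8, 12.0], [520.3, 397.4, 12.0], [562.4, 316.2, 12.0], [463.5, 257.6, 12.0]] [490.6 328.5  12. ]
117.46040265992998 27.72074056775543
114.97708452607344 30.661914868604676
[[455.6, 326.1, 224.0], [480.4, 336.5, 224.0], [489.6, 317.4, 224.0], [464.4, 305.6, 224.0]] [472.5 321.4 224. ]
26.857400772401803 22.731822636660333
27.798044292976623 25.105282216221187
```

View pics/mix.png

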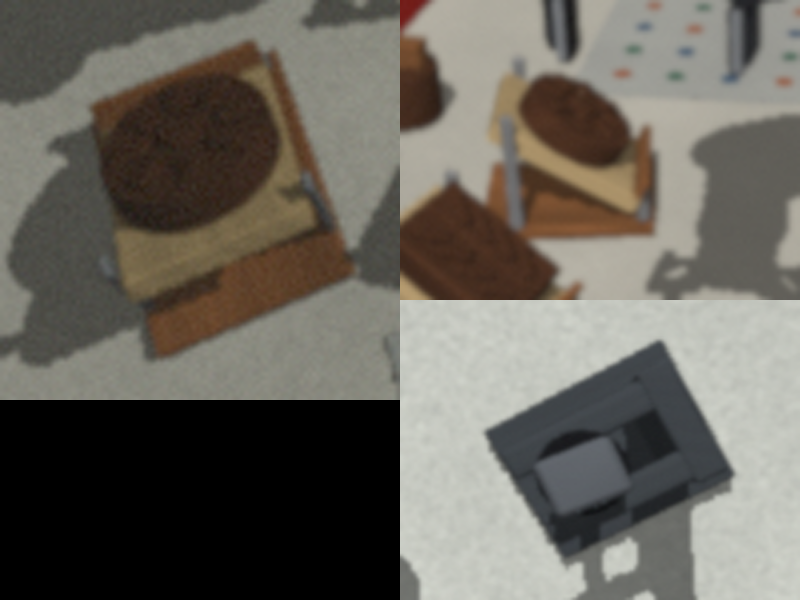

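The post closes the back of the slot. The flower rest's high side faces away from the robot and its low edge faces the robot. Next I grasp the meter with tool x along stand +x, a turn of +64°.

Call:
jog_arm(rows=[[[0.03,0,0,8,0.0854],[0.061,0.001,0,16,0.0854],[0.061,0.001,0,24,0.0854],[0.061,0.001,0,32,0.0854],[0.061,0.001,0,40,0.0854],[0.061,0.001,0.02,48,0.0854],[0.061,0.001,0.04,56,0.0854],[0.061,0.001,0.07,64,0.0854],[0.061,0.001,0.1,64,0.0854],[0.061,0.001,0.13,64,0.0854],[0.061,0.001,0.16,64,0.0854],[0.061,0.001,0.185,64,0.0854],[0.061,0.001,0.2,64,0.0854],[0.061,0.001,0.2,64,0.0854],[0.061,0.001,0.2,64,0.01],[0.061,0.001,0.2,64,0.01],[0.061,0.001,0.2,64,0.01],[0.061,0.001,0.2,64,0.01],[0.061,0.001,0.2,64,0.01],[0.061,0.001,0.2,64,0.01]]], newtons=30)

```text
t: 4.45
tcp_pos: [471.3, 321.3, 172.1]
tool_rot: [-0.0, 0.974, 0.225, 0.001]
contact_force: [-0.4, -0.6, 4.9]
grip_width: 0.278
gripper_force: 33.7
```

```bash
python3 - <<'E'
from h import *
s,p,r=st();print(s['t'],p,r.as_matrix().round(3).tolist(),np.round(s['q'],2),s['grip_width']*85.4,s['gripper_force'])
for n in ['scene','side']:
    c=bot.camera(n)
    for k in ['meter','tip','rest_flower_mark']:
        for d in bot.place_of(k,n):
            X=world(c,d['location']);print(n,k,round(d['p'],2),X.round(1))
c=bot.camera('scene')
o,d=ray(c,[(180+95/4,270+105/4),(180+255/4,270+42/4),(180+352/4,270+270/4),(180+155/4,270+358/4)])
P=np.array([o+e*(12-o[2])/e[2] for e in d]);print(P.round(1).tolist(),P.mean(0))
for a,b in((0,3),(1,2)): v=P[b]-P[a];print(np.linalg.norm(v),np.degrees(np.arctan2(v[1],v[0])))
for a,b in((0,1),(3,2)): v=P[b]-P[a];print(np.linalg.norm(v),np.degrees(np.arctan2(v[1],v[0]))-90)
E
```

```text
4.45 [471.29242233 321.29310144 172.08005596] [[0.899, 0.438, 0.001], [0.438, -0.899, 0.001], [0.001, -0.0, -1.0]] [-0.49  0.26 -0.23  1.68  0.06  1.2  -1.84] 23.74123813754698 33.658087849617004
scene meter 0.72 [472.2 321.6 147.4]
scene meter 0.71 [322.  370.1 168.5]
scene meter 0.47 [452.7 198.7  82.6]
scene rest_flower_mark 0.96 [ 187.3 -316.1   35.9]
scene rest_flower_mark 0.62 [ 679.9 -211.5   77.7]
side meter 0.97 [454.6 203.4  85.9]
side meter 0.94 [473. 319. 145.]
side meter 0.67 [321.8 371.5 152.5]
side tip 0.46 [326.  369.4  -2.3]
side tip 0.4 [471.4 322.3  30.3]
side rest_flower_mark 0.86 [ 188.3 -317.6   44.5]
side rest_flower_mark 0.74 [ 679.8 -213.2   79.4]
[[611.9, -290.5, 12.0], [587.1, -181.8, 12.0], [746.4, -133.8, 12.0], [777.3, -259.3, 12.0]] [ 680.68430553 -216.32781015   12.        ]
168.2894133086771 10.6756857674749
166.38540060357818 16.793569067422844
111.42970120651712 12.890805471703018
129.27721287008058 13.849984454313201
```

Call:
jog_arm(rows=[[[0,0,-0.02,0,0.01],[0,0,-0.05,0,0.01],[0,0,-0.09,0,0.01],[0,0,-0.13,0,0.01],[0,0,-0.14,0,0.01],[0.02,0,-0.14,0,0.01],[0.05,0,-0.14,0,0.01],[0.08,0,-0.14,0,0.01],[0.088,0,-0.14,0,0.01],[0.088,0,-0.12,0,0.01],[0.088,0,-0.09,0,0.01],[0.088,0,-0.06,0,0.01],[0.088,0,-0.05,0,0.01],[0.088,0,-0.05,0,0.01]]])

```text
t: 6.3
tcp_pos: [549.2, 358.9, 219.5]
tool_rot: [0.001, 0.974, 0.225, -0.002]
contact_force: [0.2, -0.1, -2.0]
grip_width: 0.278
gripper_force: 29.9
```

Call:
jog_arm(rows=[[[-0.01,0,0,0,0.01],[-0.02,0,0,0,0.01],[-0.027,0,0,0,0.01],[-0.034,0,0,0,0.01],[-0.04,0,0,0,0.01],[-0.046,0,0,0,0.01],[-0.052,0,0,0,0.01],[-0.058,0,0,0,0.01],[-0.064,0,0,0,0.01],[-0.07,0,0,0,0.01],[-0.076,0,0,0,0.01],[-0.082,0,0,0,0.01],[-0.082,0,0,0,0.01]]])

```text
t: 7.6
tcp_pos: [475.7, 323.3, 221.7]
tool_rot: [0.0, 0.974, 0.225, -0.0]
contact_force: [1.8, 0.1, 1.4]
grip_width: 0.28
gripper_force: 30.2
```

```bash
python3 - <<'E'
from h import *
s,p,r=st();print(s['t'],p,s['contact_force'],s['grip_width']*85.4,s['gripper_force'])
ims=[]
for n,(u,v) in [('scene',(350,130)),('side',(200,180))]:
    c=bot.camera(n);ims.append(cv2.resize(c['image'][v:v+150,u:u+160],(400,375),interpolation=cv2.INTER_CUBIC))
    for k in ['meter','tip','meter_grip']:
        for d in bot.place_of(k,n):
            X=world(c,d['location']);print(n,k,round(d['p'],2),X.round(1),proj(c,X)[0].round())
cv2.imwrite('pics/piv.png',np.hstack(ims))
E
```

```text
7.6 [475.71112654 323.30126512 221.727556  ] [1.81582813 0.14589197 1.4053483 ] 23.896044148678133 30.171432495117188
scene meter 0.92 [322.1 370.4 164.5] [423. 141.]
scene meter 0.8 [499.5 336.9 207.1] [436. 187.]
scene meter 0.65 [693.2  23.9  -4.6] [325. 308.]
scene meter 0.57 [452.  200.2  83.9] [372. 203.]
scene meter_grip 0.61 [456.7 198.9 109.2] [373. 200.]
scene meter_grip 0.59 [323.8 366.1 217.6] [426. 129.]
scene meter_grip 0.55 [477.2 324.9 238.1] [432. 174.]
side meter 0.76 [325.6 369.9 153.9] [356. 300.]
side meter 0.76 [454.5 203.8  83.6] [305. 263.]
side meter 0.66 [499.8 333.9 200.1] [265. 256.]
side tip 0.46 [326.4 370.6   0.5] [352. 357.]
side tip 0.45 [551.5 361.8 103.4] [238. 301.]
side tip 0.26 [483.6 329.4 238.6] [272. 239.]
side meter_grip 0.98 [324.  365.  216.7] [358. 271.]
side meter_grip 0.92 [453.9 204.1 110.9] [305. 253.]
side meter_grip 0.87 [484.8 324.4 237.1] [273. 237.]
```

View pics/piv.png

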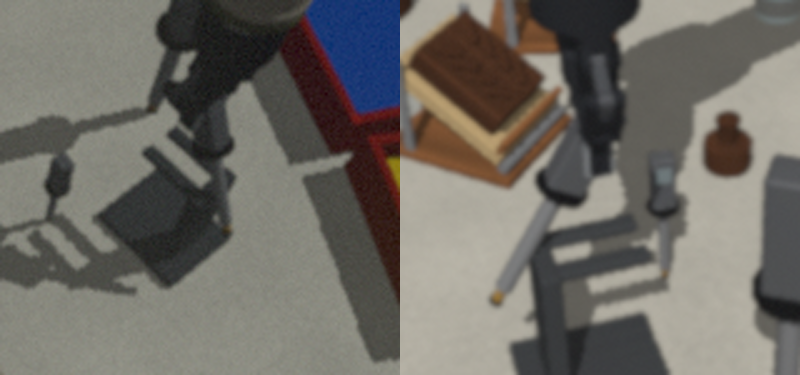

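The crops show the meter leaning about 31°: the collar at (560,185) and the nose at (497,298) in the right-hand crop. The pivot worked. I grip harder, lift, and carry it high over to the flower rest with a 12.5° turn.

Call:
jog_arm(rows=[[[0,0,0,0,0.01],[0,0,0,0,0.01],[0,0,-0.04,0,0.01],[0,0,-0.08,0,0.01],[-0.005,0.015,-0.12,0,0.01],[-0.015,0.05,-0.12,2,0.01],[-0.027,0.09,-0.12,4,0.01],[-0.039,0.13,-0.12,6,0.01],[-0.051,0.17,-0.12,8,0.01],[-0.063,0.21,-0.12,10,0.01],[-0.075,0.25,-0.12,12.5,0.01],[-0.087,0.29,-0.12,12.5,0.01],[-0.099,0.33,-0.12,12.5,0.01],[-0.111,0.37,-0.12,12.5,0.01],[-0.123,0.41,-0.12,12.5,0.01],[-0.135,0.45,-0.12,12.5,0.01],[-0.147,0.49,-0.12,12.5,0.01],[-0.159,0.525,-0.12,12.5,0.01],[-0.164,0.547,-0.12,12.5,0.01],[-0.164,0.547,-0.12,12.5,0.01]]], newtons=60)

```text
t: 10.0
tcp_pos: [567.8, -243.8, 340.2]
tool_rot: [0.0, 0.993, 0.115, -0.001]
contact_force: [0.2, -0.3, -2.5]
grip_width: 0.272
gripper_force: 63.1
```

```bash
cat > look.py <<'E'
from h import *
import sys
s,p,r=st();print(s['t'],p.round(1),r.as_matrix().round(3).tolist(),np.round(s['contact_force'],1),s['gripper_force'])
ims=[]
for n in ['scene','side','wrist']:
    c=bot.camera(n);ims.append(c['image'])
    for k in ['meter','tip','meter_grip','rest_flower_mark','rest_flower']:
        for d in bot.place_of(k,n):
            X=world(c,d['location'])
            if X[0]>480 and X[1]<0: print(n,k,round(d['p'],2),X.round(1),proj(c,X)[0].round())
for i,n in enumerate(['a','b','c']): cv2.imwrite(f'pics/{sys.argv[1]}{n}.png',ims[i])
E
python3 look.py r1
python3 - <<'E'
import cv2,numpy as np
w=cv2.imread('pics/r1c.png');a=cv2.imread('pics/r1a.png')[220:370,140:300];b=cv2.imread('pics/r1b.png')[90:240,200:360]
o=np.zeros((600,800,3),np.uint8);o[:300,:320]=cv2.resize(a,(320,300));o[300:,:320]=cv2.resize(b,(320,300));o[:300,320:]=cv2.resize(w,(480,300));cv2.imwrite('pics/r1m.png',o)
E
```

```text
10.0 [ 567.8 -243.8  340.2] [[0.974, 0.228, -0.002], [0.228, -0.974, -0.001], [-0.003, 0.001, -1.0]] [ 0.2 -0.3 -2.5] 63.147404193878174
scene meter 0.93 [ 591.7 -235.3  322.5] [192. 238.]
scene tip 0.44 [ 647.1 -224.4  217.8] [211. 280.]
scene tip 0.16 [ 680.1 -213.1   77.1] [230. 310.]
scene meter_grip 0.73 [ 577.4 -244.8  358.5] [182. 225.]
scene rest_flower 0.7 [ 684.3 -210.7   -3.3] [237. 320.]
side meter 0.62 [ 594.  -232.8  322.3] [286.  92.]
side meter_grip 0.8 [ 577.7 -237.2  357. ] [292.  79.]
side rest_flower_mark 0.94 [ 681.8 -213.2   80.2] [260. 169.]
side rest_flower 0.85 [ 684.1 -213.1    1.5] [261. 191.]
wrist meter 0.93 [ 597.8 -233.6  313.3] [324. 190.]
wrist meter_grip 0.89 [ 575.1 -241.4  358.6] [329. 259.]
wrist meter_grip 0.41 [ 646.  -223.4  220.7] [325. 112.]
wrist rest_flower_mark 0.92 [ 682.7 -219.9   74. ] [328.  87.]
wrist rest_flower 0.82 [ 683.4 -213.5   -3.2] [323.  92.]
```

View pics/r1m.png

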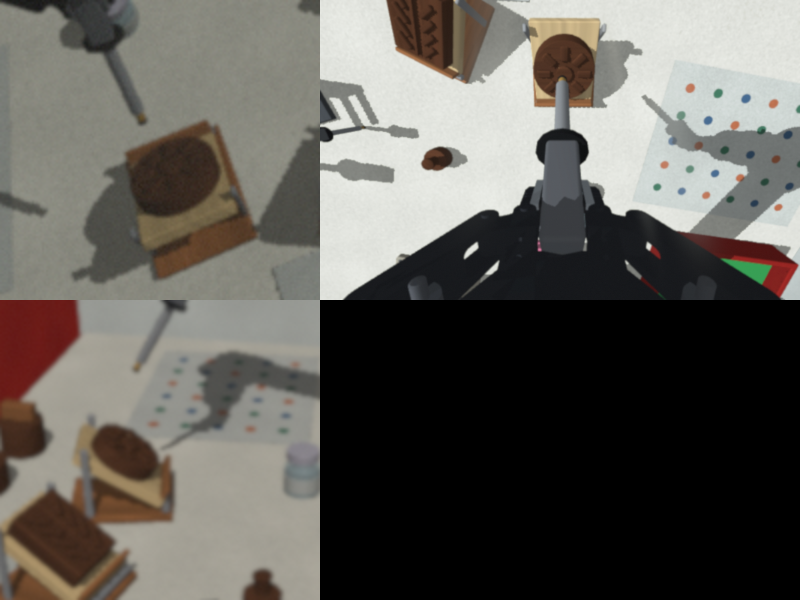

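The meter leans over toward the low edge, with the nose up-left of the flower block. In the wrist view the rest's sides line up with the tool's x. I descend to about 25 mm off the face and look again from there.

Call:
jog_arm(rows=[[[0.003,-0.003,0.03,0,0.01],[0.003,-0.003,0.06,0,0.01],[0.003,-0.003,0.08,0,0.01],[0.003,-0.003,0.09,0,0.01],[0.003,-0.003,0.09,0,0.01]]])

```text
t: 11.4
tcp_pos: [570.5, -236.1, 250.3]
tool_rot: [-0.0, 0.993, 0.118, -0.001]
contact_force: [-0.8, 0.4, -1.6]
grip_width: 0.275
gripper_force: 63.2
```

```bash
python3 look.py r2
python3 - <<'E'
import cv2,numpy as np
w=cv2.imread('pics/r2c.png')[60:210,230:430];a=cv2.imread('pics/r2a.png')[270:350,180:280];b=cv2.imread('pics/r2b.png')[120:200,210:310]
o=np.zeros((600,800,3),np.uint8);o[:300,:400]=cv2.resize(w,(400,300),interpolation=2);o[:320,400:]=cv2.resize(a,(400,320),interpolation=2);o[300:,:375]=cv2.resize(b,(375,300),interpolation=2);cv2.imwrite('pics/r2m.png',o)
E
```

```text
11.4 [ 570.5 -236.1  250.3] [[0.972, 0.233, -0.002], [0.233, -0.972, 0.001], [-0.002, -0.001, -1.0]] [-0.8  0.4 -1.6] 63.161455392837524
scene meter 0.57 [ 593.4 -229.9  230.7] [206. 255.]
scene meter 0.51 [ 647.7 -216.8  130.8] [223. 291.]
scene tip 0.46 [ 650.1 -216.3  128.7] [223. 293.]
scene meter_grip 0.8 [ 575.9 -235.5  271.9] [199. 241.]
scene rest_flower_mark 0.91 [ 678.6 -214.5   75.6] [229. 310.]
scene rest_flower_mark 0.18 [ 651.3 -213.2  129.7] [225. 293.]
scene rest_flower 0.56 [ 683.3 -210.5   -2.6] [237. 319.]
side meter 0.78 [ 596.6 -229.7  233.1] [286. 122.]
side meter_grip 0.77 [ 578.9 -234.   265.4] [292. 111.]
side rest_flower_mark 0.73 [ 677.3 -213.1   79.5] [261. 169.]
side rest_flower 0.63 [ 6.847e+02 -2.149e+02  6.000e-01] [261. 191.]
wrist meter 0.95 [ 603.1 -227.6  230.3] [321. 187.]
wrist meter 0.42 [ 685.5 -217.6   72.2] [331.  77.]
wrist tip 0.52 [ 651.1 -215.2  130.9] [320. 108.]
wrist meter_grip 0.85 [ 575.9 -239.4  269. ] [331. 263.]
wrist rest_flower_mark 0.68 [ 681.9 -217.4   75.3] [330.  80.]
wrist rest_flower_mark 0.32 [ 597.5 -228.5  228.6] [320. 196.]
wrist rest_flower 0.58 [ 688.  -215.8    1.5] [328.  83.]
```

View pics/r2m.png

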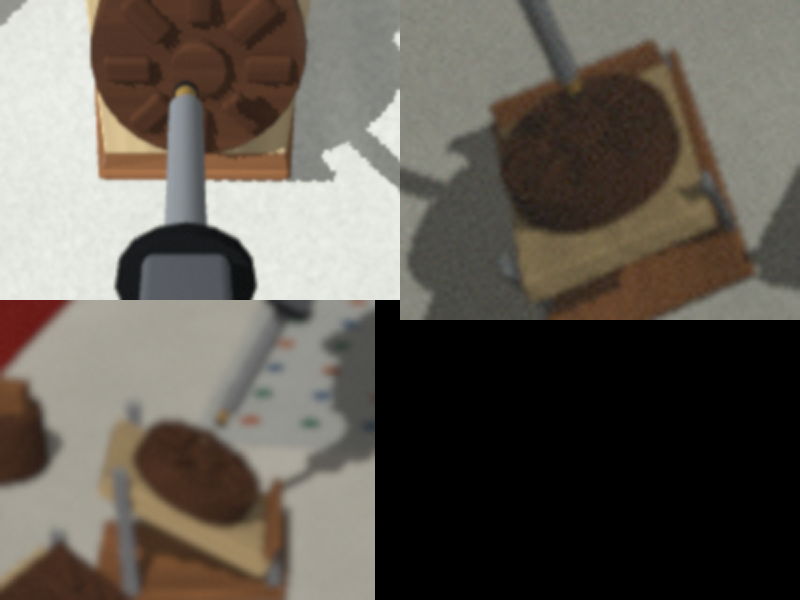

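The wrist crop shows the medallion at (201,70) and the nose at (185,92). In full-picture pixels that is about (330.5,95) and (322.5,106), so the nose sits to the left by a few mm.

```bash
python3 - <<'E'
from h import *
s,p,r=st();A=r.as_matrix();c=bot.camera('wrist');sc=bot.camera('scene');sd=bot.camera('side')
M=np.array([680,-213.8,78])
for th in (30,33):
  t=np.radians(th);y=np.radians(13.5);n=np.array([-np.sin(t)*np.cos(y),-np.sin(t)*np.sin(y),np.cos(t)])
  for h in (0,26,33,40): X=M+h*n;print(th,h,X.round(1),[proj(k,X)[0].round(1) for k in (c,sc,sd)])
from scipy.optimize import least_squares
# tip from pixel triplet: wrist (322.5,107), scene (180+175/4,270+87/4), side (210+222/3.75,120+(418-300)/3.75)
def tri(obs):
    f=lambda X:np.ravel([proj(k,X)[0]-o for k,o in obs]);q=least_squares(f,M+[-20,0,50]);return q.x,q.fun
X,f=tri([(c,(322.5,107)),(sc,(223.75,291.75)),(sd,(269.2,151.5))]);print('tip',X.round(1),f.round(1),'in tool',(A.T@(X-p)).round(1))
# medallion: wrist (330.5,95) on ray at heights
o,d=ray(c,[(330.5,95)]);
for z in (98,103,108,113): print('med z',z,(o+d[0]*(z-o[2])/d[0][2]).round(1))
# shaft tilt: axis from collar centre
E
```

```text
30 0 [ 680.  -213.8   78. ] [array([325.9,  81. ]), array([229.5, 310.4]), array([260.7, 169.6])]
30 26 [ 667.4 -216.8  100.5] [array([326.1,  92.3]), array([226.1, 303. ]), array([264.5, 162.9])]
30 33 [ 664.  -217.7  106.6] [array([326.2,  95.6]), array([225.1, 301. ]), array([265.5, 161.1])]
30 40 [ 660.6 -218.5  112.6] [array([326.2,  99. ]), array([224.2, 299. ]), array([266.5, 159.2])]
33 0 [ 680.  -213.8   78. ] [array([325.9,  81. ]), array([229.5, 310.4]), array([260.7, 169.6])]
33 26 [ 666.2 -217.1   99.8] [array([326.1,  93.6]), array([226. , 302.7]), array([264.9, 163.1])]
33 33 [ 662.5 -218.   105.7] [array([326.2,  97.3]), array([225. , 300.6]), array([266. , 161.3])]
33 40 [ 658.8 -218.9  111.5] [array([326.2, 101.1]), array([224. , 298.5]), array([267.1, 159.5])]
tip [ 651.4 -216.6  139. ] [-0.5  0.1 -1.3  0.2 -0.5  0.3] in tool [ 82.8  -0.3 112.3]
med z 98 [ 666.2 -221.6   98. ]
med z 103 [ 665.7 -221.6  103. ]
med z 108 [ 665.3 -221.6  108. ]
med z 113 [ 664.8 -221.5  113. ]
```

Call:
jog_arm(rows=[[[0,0.0065,0,0,0.01],[0.002,0.0065,0.007,0,0.01],[0.0046,0.0065,0.0148,0,0.01],[0.0046,0.0065,0.0148,0,0.01],[0.0046,0.0065,0.0148,0,0.01],[0.0046,0.0065,0.0148,0,0.01]]])

```text
t: 13.05
tcp_pos: [577.1, -241.5, 236.7]
tool_rot: [0.0, 0.993, 0.118, 0.0]
contact_force: [-0.0, 0.8, -1.7]
grip_width: 0.279
gripper_force: 63.2
```

Call:
jog_arm(rows=[[[0.0008,0,0.0013,0,0.01],[0.0016,0,0.0025,0,0.01],[0.0016,0,0.0025,0,0.01],[0.0016,0,0.0025,0,0.01]]])

```text
t: 13.45
tcp_pos: [578.6, -241.1, 234.0]
tool_rot: [-0.0, 0.993, 0.118, 0.0]
contact_force: [0.4, -0.4, -2.3]
grip_width: 0.275
gripper_force: 63.2
```

```bash
python3 - <<'E'
from h import *
f=[]
for i in range(3):
    c=bot.camera('wrist');f.append(bot.read_state()['contact_force'])
print(np.mean(f,0),np.std(f,0)); s,p,r=st();print(s['t'],p.round(1))
cv2.imwrite('pics/r3.png',cv2.resize(c['image'][50:150,260:400],(700,500),interpolation=2))
E
```

```text
[ 0.19740924  0.27411815 -1.92774194] [0.13764711 0.40815703 0.16374525]
13.6 [ 578.6 -241.1  234.1]
```

View pics/r3.png

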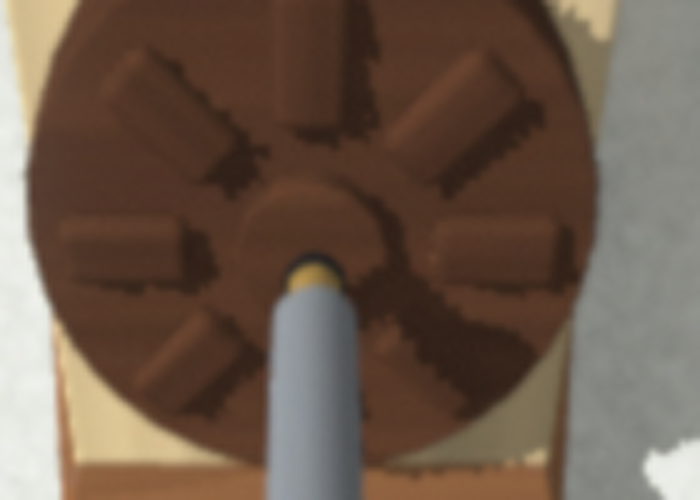

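The medallion is centred near (312,247) in this crop and the nose is at (315,268). It is laterally aligned, and advancing along the axis should close the rest. The axial force baseline is about -1.9 N in z. I now feel for the face.

Call:
jog_arm(rows=[[[0.0008,0,0.0013,0,0.01],[0.0016,0,0.0025,0,0.01],[0.0016,0,0.0025,0,0.01],[0.0016,0,0.0025,0,0.01]]])

```text
t: 14.0
tcp_pos: [580.1, -240.7, 231.4]
tool_rot: [-0.0, 0.993, 0.118, -0.0]
contact_force: [0.5, 0.1, -1.3]
grip_width: 0.27
gripper_force: 63.2
```

Call:
jog_arm(rows=[[[0.0008,0,0.0013,0,0.01],[0.0016,0,0.0025,0,0.01],[0.0016,0,0.0025,0,0.01],[0.0016,0,0.0025,0,0.01]]])

```text
t: 14.4
tcp_pos: [581.7, -240.4, 229.0]
tool_rot: [-0.0, 0.993, 0.118, -0.0]
contact_force: [0.4, 0.3, -1.7]
grip_width: 0.273
gripper_force: 63.2
```

Call:
jog_arm(rows=[[[0.0008,0,0.0013,0,0.01],[0.0013,0,0.0021,0,0.01],[0.0013,0,0.0021,0,0.01],[0.0013,0,0.0021,0,0.01]]])

```text
t: 14.8
tcp_pos: [582.9, -240.1, 226.9]
tool_rot: [-0.0, 0.993, 0.118, 0.0]
contact_force: [0.1, 0.3, -2.1]
grip_width: 0.274
gripper_force: 63.2
```

Call:
jog_arm(rows=[[[0.0008,0,0.0013,0,0.01],[0.0013,0,0.0021,0,0.01],[0.0013,0,0.0021,0,0.01],[0.0013,0,0.0021,0,0.01]]])

```text
t: 15.2
tcp_pos: [584.2, -239.8, 224.9]
tool_rot: [-0.0, 0.993, 0.118, 0.0]
contact_force: [0.2, 0.0, -0.4]
grip_width: 0.276
gripper_force: 63.3
```

Call:
jog_arm(rows=[[[0.0008,0,0.0013,0,0.01],[0.0008,0,0.0013,0,0.01],[0.0008,0,0.0013,0,0.01]]])

```text
t: 15.5
tcp_pos: [585.0, -239.6, 223.6]
tool_rot: [0.0, 0.993, 0.118, 0.0]
contact_force: [-0.8, 0.9, 0.1]
grip_width: 0.272
gripper_force: 63.5
```

```bash
cat > f.py <<'E'
from h import *
import sys
f=[]
for i in range(3):
    c=bot.camera('wrist');f.append(bot.read_state()['contact_force'])
d=np.mean(f,0)-[.2,.27,-1.93];print(d.round(2),'axial',d@[-.515,-.124,.848]); s,p,r=st();print(s['t'],p.round(1))
if len(sys.argv)>1: cv2.imwrite(sys.argv[1],cv2.resize(c['image'][50:150,260:400],(700,500),interpolation=2))
E
python3 f.py pics/r4.png
```

```text
[-1.81 -0.82  2.08] axial 2.792200345825869
15.65 [ 585.  -239.6  223.6]
```

View pics/r4.png

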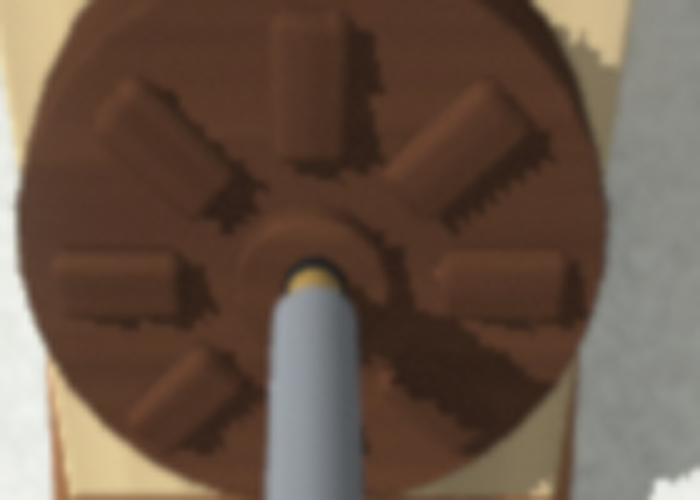

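Contact, about 2.8 N, with the nose at (315,280) on the medallion centre at about (314,284). I press about 2 mm more and hold.

Call:
jog_arm(rows=[[[0.0006,0,0.001,0,0.01],[0.0011,0,0.0018,0,0.01],[0.0011,0,0.0018,0,0.01],[0.0011,0,0.0018,0,0.01]]])

```text
t: 16.05
tcp_pos: [586.0, -239.4, 221.8]
tool_rot: [0.0, 0.993, 0.118, 0.0]
contact_force: [-2.4, -1.1, 1.8]
grip_width: 0.274
gripper_force: 63.5
```

```bash
python3 f.py
```

```text
[-1.94 -0.59  3.08] axial 3.682178481848073
16.2 [ 586.  -239.4  221.8]
```

Call:
jog_arm(rows=[[[0.0005,0,0.0008,0,0.01],[0.0005,0,0.0008,0,0.01],[0.0005,0,0.0008,0,0.01],[0.0005,0,0.0008,0,0.01],[0.0005,0,0.0008,0,0.01],[0.0005,0,0.0008,0,0.01],[0.0005,0,0.0008,0,0.01],[0.0005,0,0.0008,0,0.01],[0.0005,0,0.0008,0,0.01],[0.0005,0,0.0008,0,0.01],[0.0005,0,0.0008,0,0.01],[0.0005,0,0.0008,0,0.01],[0.0005,0,0.0008,0,0.01],[0.0005,0,0.0008,0,0.01],[0.0005,0,0.0008,0,0.01],[0.0005,0,0.0008,0,0.01],[0.0005,0,0.0008,0,0.01],[0.0005,0,0.0008,0,0.01],[0.0005,0,0.0008,0,0.01],[0.0005,0,0.0008,0,0.01]]])

```text
t: 18.2
tcp_pos: [586.5, -239.2, 220.9]
tool_rot: [-0.0, 0.993, 0.118, 0.0]
contact_force: [-2.4, -1.7, 1.3]
grip_width: 0.272
gripper_force: 63.6
```

```bash
python3 f.py; python3 look.py r5
```

```text
[-2.08 -1.59  3.78] axial 4.476262995127817
18.35 [ 586.5 -239.3  220.9]
18.35 [ 586.5 -239.3  220.9] [[0.972, 0.233, 0.0], [0.233, -0.972, -0.0], [0.0, 0.0, -1.0]] [-2.  -2.1  1.6] 63.65330100059509
scene meter 0.69 [ 611.3 -233.3  206. ] [208. 267.]
scene meter 0.18 [ 592.4 -236.4  239.3] [202. 254.]
scene meter_grip 0.83 [ 589.8 -239.6  239.6] [201. 253.]
scene rest_flower_mark 0.93 [ 678.2 -213.6   73.3] [230. 310.]
scene rest_flower 0.67 [ 6.838e+02 -2.132e+02 -3.000e-01] [236. 319.]
side meter 0.64 [ 610.9 -233.6  202. ] [282. 131.]
side meter_grip 0.68 [ 593.9 -236.9  234.7] [288. 121.]
side rest_flower_mark 0.82 [ 681.4 -212.3   80.9] [260. 169.]
side rest_flower 0.75 [ 686.4 -212.1    0.9] [260. 191.]
wrist meter 0.78 [ 617.9 -232.3  194. ] [323. 187.]
wrist tip 0.45 [ 662.7 -220.8  104. ] [322. 113.]
wrist meter_grip 0.91 [ 592.2 -241.   239.5] [328. 262.]
wrist rest_flower_mark 0.89 [ 684.9 -215.    74.1] [322.  88.]
wrist rest_flower 0.63 [ 685.  -214.7   -0.9] [322.  95.]
```

The reading was held for over 2 s at about 3.7–4.5 N. I now retract along the axis, lift, and carry the meter back to in front of the fork, turning to the stand's yaw.

Call:
jog_arm(rows=[[[-0.005,0,-0.008,0,0.01],[-0.021,0,-0.034,0,0.01],[-0.021,0,-0.08,0,0.01],[-0.024,-0.03,-0.119,0,0.01],[-0.026,-0.07,-0.119,-2,0.01],[-0.028,-0.11,-0.119,-4,0.01],[-0.03,-0.15,-0.119,-6,0.01],[-0.032,-0.19,-0.119,-8,0.01],[-0.034,-0.23,-0.119,-10,0.01],[-0.036,-0.27,-0.119,-12,0.01],[-0.038,-0.31,-0.119,-14,0.01],[-0.041,-0.35,-0.119,-15.2,0.01],[-0.044,-0.39,-0.119,-15.2,0.01],[-0.047,-0.43,-0.119,-15.2,0.01],[-0.05,-0.47,-0.119,-15.2,0.01],[-0.052,-0.51,-0.119,-15.2,0.01],[-0.054,-0.54,-0.11,-15.2,0.01],[-0.054,-0.552,-0.09,-15.2,0.01],[-0.054,-0.552,-0.069,-15.2,0.01],[-0.054,-0.552,-0.069,-15.2,0.01]]])

```text
t: 21.25
tcp_pos: [403.7, 284.5, 287.6]
tool_rot: [0.001, 0.969, 0.248, -0.002]
contact_force: [0.0, -0.7, -2.2]
grip_width: 0.269
gripper_force: 63.0
```

```bash
python3 - <<'E'
from h import *
s,p,r=st();A=r.as_matrix();print(s['t'],p.round(1),A.round(3).tolist(),np.round(s['q'],2))
for n in ['wrist','scene','side']:
    c=bot.camera(n)
    for k in ['meter','tip','seat']:
        for d in bot.place_of(k,n):
            X=world(c,d['location'])
            if 380<X[0]<520 and X[1]>220: print(n,k,round(d['p'],2),X.round(1),(A.T@(X-p)).round(1))
    if n=='wrist': cv2.imwrite('pics/r6.png',cv2.resize(c['image'][40:240,200:440],(720,600),interpolation=2))
E
```

```text
21.25 [403.7 284.5 287.6] [[0.876, 0.481, -0.004], [0.481, -0.877, -0.002], [-0.004, 0.0, -1.0]] [-0.42  0.04 -0.29  1.69  0.01  1.42 -1.78]
wrist meter 0.88 [428.1 298.2 264.8] [28.1 -0.2 22.7]
wrist tip 0.48 [474.4 324.8 167.1] [ 81.9  -1.3 120.1]
wrist seat 0.56 [475.  319.  148.6] [ 79.7   4.  138.6]
scene meter 0.61 [430.  298.2 275.2] [29.7  0.6 12.3]
scene seat 0.61 [470.3 318.4 141.3] [ 75.3   2.3 145.9]
side meter 0.95 [426.  298.1 271. ] [26.2 -1.2 16.4]
side tip 0.39 [478.2 326.  172.7] [ 85.7  -0.6 114.5]
side seat 0.84 [474.6 320.8 144.6] [ 80.2   2.3 142.6]
```

View pics/r6.png

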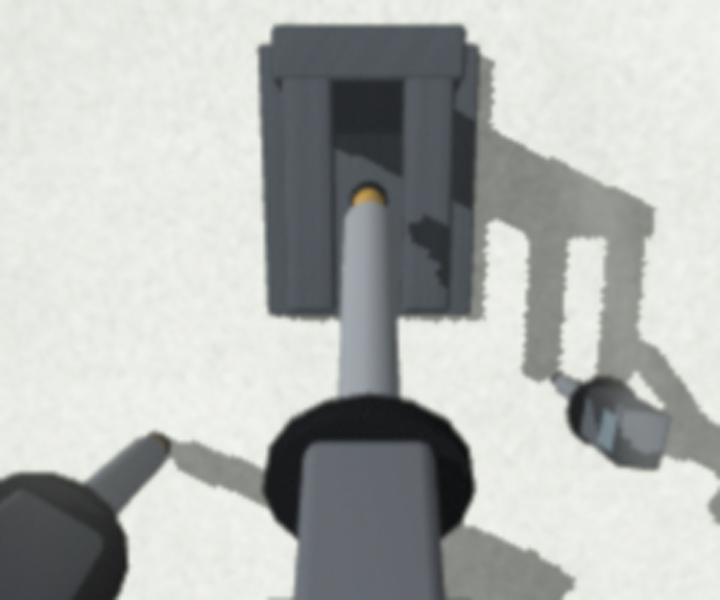

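In the wrist crop the slot runs from x=332 to 404 and the nose is at (369,195), so it is centred and the yaw matches. I lower it into the slot, then pivot the meter upright against the post with a lighter grip.

Call:
jog_arm(rows=[[[0,0,0.02,0,0.01],[0,0,0.045,0,0.01],[0,0,0.066,0,0.01],[0,0,0.066,0,0.01],[0.01,0,0.066,0,0.01],[0.02,0,0.066,0,0.01],[0.028,0,0.066,0,0.01],[0.028,0,0.066,0,0.01]]], newtons=30)

```text
t: 22.65
tcp_pos: [430.6, 298.9, 224.2]
tool_rot: [-0.0, 0.969, 0.248, -0.0]
contact_force: [-0.3, -1.1, -2.2]
grip_width: 0.273
gripper_force: 63.3
```

Call:
jog_arm(rows=[[[0.006,0,0,0,0.01],[0.012,0,0,0,0.01],[0.018,0,0,0,0.01],[0.024,0,0,0,0.01],[0.03,0,0,0,0.01],[0.036,0,0,0,0.01],[0.042,0,0,0,0.01],[0.048,0,0,0,0.01],[0.054,0,0,0,0.01],[0.06,0,0,0,0.01],[0.066,0,0,0,0.01],[0.072,0,0,0,0.01],[0.077,0,0,0,0.01],[0.081,0,0,0,0.01],[0.081,0,0,0,0.01]]])

```text
t: 24.15
tcp_pos: [501.3, 337.5, 223.8]
tool_rot: [-0.0, 0.969, 0.248, 0.0]
contact_force: [-2.7, -1.8, -0.6]
grip_width: 0.275
gripper_force: 63.4
```

```bash
cat > g.py <<'E'
from h import *
s,p,r=st();A=r.as_matrix();print(s['t'],p.round(1),np.round(A.T@np.array(s['contact_force']),1),s['grip_width'])
for n in ['wrist','scene','side']:
    c=bot.camera(n)
    for k in ['meter','tip','seat','meter_grip']:
        for d in bot.place_of(k,n):
            X=world(c,d['location'])
            if 380<X[0]<570 and X[1]>220: print(n,k,round(d['p'],2),X.round(1),(A.T@(X-p)).round(1),proj(c,X)[0].round())
    cv2.imwrite(f'pics/g_{n}.png',c['image'])
a=cv2.imread('pics/g_side.png')[190:360,210:370]; b=cv2.imread('pics/g_scene.png')[130:250,360:480];w=cv2.imread('pics/g_wrist.png')
o=np.zeros((600,800,3),np.uint8);o[:510,:480]=cv2.resize(a,(480,510),interpolation=2);o[:320,480:]=cv2.resize(b,(320,320),interpolation=2);o[320:520,480:]=cv2.resize(w,(320,200))
cv2.imwrite('pics/gm.png',o)
E
python3 g.py
```

```text
24.15 [501.3 337.5 223.8] [-3.2  0.3  0.6] 0.27466150250668253
wrist meter 0.73 [502.3 338.5 190.8] [ 1.4 -0.3 33. ] [322. 230.]
wrist meter_grip 0.63 [503.  336.8 237. ] [  1.2   1.5 -13.2] [325. 263.]
scene meter 0.72 [500.2 337.9 198.6] [-0.7 -0.9 25.2] [435. 189.]
scene seat 0.79 [471.6 321.8 143.2] [-33.6  -0.5  80.6] [421. 192.]
scene meter_grip 0.69 [498.6 337.5 240.3] [ -2.4  -1.3 -16.5] [440. 180.]
side seat 0.95 [472.5 322.  145.2] [-32.7  -0.2  78.6] [282. 276.]
side meter_grip 0.87 [505.3 337.7 237.3] [  3.6   1.8 -13.5] [260. 241.]
```

View pics/gm.png

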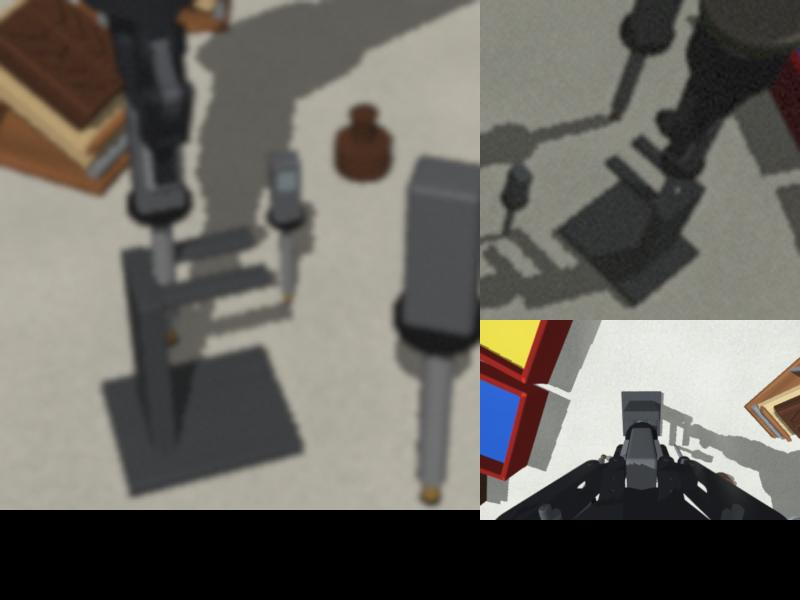

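The crops show the meter upright in the slot, with the stem against the post and the collar level above the prongs. The fingers are clear. I move back to the seat and lower.

Call:
jog_arm(rows=[[[-0.01,0,0,0,0.01],[-0.022,0,0,0,0.01],[-0.034,0,0,0,0.01],[-0.034,0,0,0,0.01],[-0.034,0,0.015,0,0.01],[-0.034,0,0.03,0,0.01],[-0.034,0,0.04,0,0.01],[-0.034,0,0.045,0,0.01],[-0.034,0,0.048,0,0.01],[-0.034,0,0.048,0,0.01],[-0.034,0,0.048,0,0.01]]])

```text
t: 26.0
tcp_pos: [471.2, 321.1, 176.3]
tool_rot: [-0.0, 0.969, 0.248, 0.0]
contact_force: [-0.3, -0.3, -2.1]
grip_width: 0.276
gripper_force: 63.2
```

```bash
python3 g.py
```

```text
26.0 [471.2 321.1 176.3] [-0.4  0.1  2.1] 0.27603884934073625
wrist meter 0.93 [475.3 320.1 145.4] [ 3.1  2.9 30.9] [327. 228.]
wrist meter_grip 0.59 [468.4 321.4 190.4] [ -2.3  -1.5 -14.1] [320. 271.]
scene meter 0.82 [470.3 322.1 153.4] [-0.3 -1.3 22.9] [422. 190.]
scene seat 0.76 [469.8 319.8 141.2] [-1.9  0.5 35.1] [420. 192.]
scene seat 0.36 [ 4.688e+02  3.220e+02 -3.000e-01] [ -1.8  -1.8 176.6] [410. 216.]
scene meter_grip 0.6 [471.7 320.4 192.1] [  0.1   0.9 -15.8] [425. 182.]
side meter 0.7 [471.2 318.8 149.9] [-1.1  2.1 26.4] [283. 273.]
side tip 0.57 [473.9 323.2  36.7] [  3.2  -0.5 139.6] [284. 316.]
side seat 0.81 [477.2 321.  147. ] [ 5.2  3.  29.3] [280. 275.]
side seat 0.67 [472.2 325.1  34.8] [  2.7  -2.9 141.6] [284. 318.]
side meter_grip 0.78 [473.6 320.7 186.6] [  1.9   1.5 -10.3] [281. 259.]
```

Still about 4 mm above the seat. I lower in small steps until the weight comes off.

Call:
jog_arm(rows=[[[0,0,0.002,0,0.01],[0,0,0.0035,0,0.01],[0,0,0.0035,0,0.01],[0,0,0.0035,0,0.01]]])

```text
t: 27.15
tcp_pos: [471.0, 321.0, 172.6]
tool_rot: [-0.0, 0.969, 0.248, 0.0]
contact_force: [0.9, 0.1, 2.6]
grip_width: 0.27
gripper_force: 63.8
```

Call:
jog_arm(rows=[[[0,0,0.001,0,0.01],[0,0,0.001,0,0.01],[0,0,0.001,0,0.01]]])

```text
t: 27.45
tcp_pos: [471.1, 321.1, 172.6]
tool_rot: [-0.0, 0.969, 0.248, 0.0]
contact_force: [-3.1, -2.5, 9.5]
grip_width: 0.271
gripper_force: 65.0
```

It is seated. I open gradually, let it settle, then rise straight up.

Call:
jog_arm(rows=[[[0,0,-0.0005,0,0.026],[0,0,-0.0005,0,0.03],[0,0,-0.0005,0,0.04],[0,0,-0.0005,0,0.06],[0,0,-0.0005,0,0.085],[0,0,-0.0005,0,0.085],[0,0,-0.0005,0,0.085],[0,0,-0.0005,0,0.085],[0,0,-0.015,0,0.085],[0,0,-0.04,0,0.085],[0,0,-0.08,0,0.085],[0,0,-0.12,0,0.085],[0,0,-0.15,0,0.085],[0,0,-0.15,0,0.085],[0,0,-0.15,0,0.085],[0,0,-0.15,0,0.085]]])

```text
t: 29.05
tcp_pos: [470.6, 320.7, 320.7]
tool_rot: [0.0, 0.969, 0.248, -0.001]
contact_force: [-0.1, 0.7, -0.0]
grip_width: 0.999
gripper_force: 0.0
```

```bash
python3 g.py; python3 - <<'E'
from h import *
# vertical check: compare now with the start in the scene/side pictures around the meter
for n,(u0,u1,v0,v1) in {'side':(255,320,235,325)}.items():
    a=cv2.imread(f'pics/{n}0.png').astype(int);b=cv2.imread(f'pics/g_{n}.png').astype(int)
    d=np.abs(a-b).sum(2)[v0:v1,u0:u1];print(n,d.mean(),(d>90).sum())
E
```

```text
29.05 [470.6 320.7 320.7] [ 0.3 -0.7  0. ] 0.9985299628803426
wrist meter 0.66 [472.9 321.7 141.3] [2.700e+00 1.000e-01 1.794e+02] [323. 182.]
wrist meter_grip 0.83 [470.7 319.2 191.4] [ -0.5   1.3 129.3] [324. 196.]
scene meter 0.64 [471.7 320.2 148.3] [  1.    0.9 172.4] [421. 191.]
scene seat 0.6 [472.5 318.2 143.2] [  0.7   3.  177.5] [420. 192.]
scene meter_grip 0.63 [470.4 321.7 188.9] [  0.5  -1.1 131.8] [425. 182.]
side meter 0.74 [472.5 320.5 147.2] [  1.8   1.  173.5] [282. 275.]
side tip 0.57 [471.9 320.6  32.3] [  1.4   0.7 288.4] [285. 317.]
side seat 0.74 [471.1 320.1 146.4] [  0.4   0.7 174.3] [283. 275.]
side meter_grip 0.92 [475.7 321.3 187.8] [  4.9   1.9 133. ] [279. 258.]
side 15.455213675213676 185
```

The meter stands upright on the seat within about 2 mm, the gripper is clear, and nothing is touched. I hand the job in.

```bash
python3 -c "
from workcell import bot
print(bot.job_done())"
```

```text
the job is handed in; nothing more can be done
None
```

I took the reading on the medallion, with the nose pressed at about 3.7–4.5 N for over 2 s and the meter's angle to the face only estimated (about 31° lean), then hung the meter upright in the fork again, let go and handed the job in at about 29 s; the hand-in did not return a verdict.

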